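# Knock a resin specimen block out of its mould

## Robot

A 6-joint arm with a two-finger parallel gripper is mounted at the origin on a cart in front of the work surface, level with it; the furniture and walls round the work are solid. World frame = base frame: x ahead of the robot, y to its left, z up, the work surface at z = 0. Lengths are in m, angles in rad, forces in N, time in s.
With the tool pointing down it reaches from about 0.35 to 0.85 m from the base axis. Payload 8.1 kg.
Tool frame: the origin (TCP) lies between the finger pads; the fingertips stand 14 mm ahead of it and the grasp point (between the pads) lies 5 mm behind it; z points along the fingers, y is the direction in which the jaws open and shut (so a half turn about z gives the same grasp; the last joint's range is limited). The gripper opens to 93 mm and grips with 3 to 60 N. Pads are 15 mm wide; open, the fingers measure 128 mm over their backs; the gripper's body (75 mm by 188 mm) begins 65 mm behind the grasp point.
Start: joints at [-1.218, 0.13, 1.488, -0, 1.523, -0.085], TCP at [0.254, -0.543, 0.233] pointing down, gripper open.
Joint ranges: [-2.96, 2.96], [-0.89, 2.26], [0.02, 2.5], [-1.34, 4.48], [0, 2.73], [-2.66, 2.66]. Speed limits (rad/s): [2.39, 2.39, 2.79, 3.14, 3.14, 3.14].

## Interface

Orientations are given as a rotation vector (axis times angle).
In Python, from plant import robot gives the robot as it stands.
- The arm moves only by the tool step_arm, never from a script. Its argument "targets" is a list of rows, each an object of numbers: "tx", "ty", "tz": the shift along the tool's x, y, z in mm; "ax", "ay", "az": the turn, a rotation vector about the tool's x, y, z in rad; "grip": the closure in counts, from 0 (fully open) to 255 (shut). In form: [{"tx": .., "ty": .., "tz": .., "ax": .., "ay": .., "az": .., "grip": ..}, ...]. A call has 1 to 20 rows; each row shifts and turns the commanded pose from where the row before left it, along the tool's axes as they then stand; what a row does not reach is not made up. A row lasts 1/10 s, in which the tool goes at most 50 mm and 8.59 degrees, less where a joint would pass 70% of its speed; a pose out of reach is approached as far as the arm can. A call with a gripper value outside its range is refused whole. The fingers move at their own pace and stop on an object; "squeeze" is the grip in N (left out, the last holds). Time passes only in rows, so rows that do not move let the fingers close. It gives the time, the measured TCP pose, the force and the opening at its end, in the units of the state.
- robot.read_state(): the state, without advancing time (a new reading comes with each control period).
- robot.read_camera(name): name is "scene" or "side" or "wrist"; returns a dict with "frame" (400x640x3 uint8, blue, green, red), "fx", "fy", "cx", "cy" (pixels), "k1" (the pictures are not rectified: a ray, as slopes to the right and down, at radius r is drawn at 1 + k1 r^2 times it, then the intrinsics apply), "R" (3x3) and "t" (3): a world point X has camera coordinates R X + t. Camera axes: x right, y down, z forward; pixel columns grow to the right and rows downward; lengths in m; the calibration is good to about 2 mm. A picture is of the moment at which its call begins. There is no depth.
- robot.close_job(): hands the job in, once; it reports no verdict.
The state is a dict: "t": time; "q": joint angles; "dq": joint speeds; "joint_torque": joint torques, N m; "tool_pos": TCP position; "orientation": TCP orientation; "force": force on the tool from outside, world axes, zero at the start; "wrist_torque": the same for the moment, N m; "opening": finger opening in m.
Only numpy, scipy, OpenCV 4.12 (cv2) and the standard library are available. Lean on these libraries where they do the work, as an engineer would, in place of code of your own. Each camera call takes 0.05 s, during which the arm holds its last target.

## Task

The resin block has set and sits just below the rim of the round mould on the demoulding stand, where nothing can grip it. Press the stand's lever all the way down so that the ejector pushes the block up out of the mould, then take the block by its sides and set it down flat in the steel tray, clear of the block already lying there and with both blocks the way up they are now. Leave the other things on the desk where they are.

Things in the scene. Friction and masses are not known exactly. Their poses are not given: they have to be found in the camera images.
- stand: Demoulding stand, grey casting with a round aluminium mould, fixed to the desk. Origin on the desk top directly under the lever's pivot; z up; the mould is on its +x side (axis at x = +55 mm, y = 0), the lever points to -x. Base plate 152 mm (x from -54 to +98) by 84 mm, 12 mm high; the mould's square table, 70 x 66 mm, is 60 mm above the desk.
- mould_mouth (a point): Centre of the mould's mouth at the height of its rim, 83 mm above the desk; axes as the stand's. The mould is an upright ring 54 mm across outside, bore 33 mm, 23 mm deep to its flat floor. A 21 mm hole in that floor lets the 17 mm ejector head come up from below.
- lever (a joint): Angle of the knock-out lever: 0 = pad end up, ejector down; 0.33 = pad fully down on its stop, ejector up 18 mm. The first 2 mm bring the ejector to the block, so the block is lifted 16 mm and then stands 15 mm above the rim, still guided by the bore. The pivot (36 mm above the desk) is stiff: 4 to 5 N down on the pad moves it, and it stays where it is left.
- lever_pad (a point): Centre of the top face of the rubber-covered pad at the lever's outer end (32 mm along the lever, 22 mm wide), 120 mm from the pivot on the stand's -x side; moves with the lever. About 65 mm above the desk when up, 25 mm when fully down (underside then about 12 mm clear of the desk). Over the stroke it goes down 40 mm and shifts about 3 mm away from the mould.
- block: Resin block with a piece of bone cast in: amber cylinder 30 mm across, 22 mm high, 20 g. Its origin is the centre of its underside, z up along its axis, bone showing at the top face. It starts in the mould, resting on the floor, its top 1 mm below the rim.
- done_block: The block taken out before, same size and make, standing loose somewhere in the steel tray, bone face up. Origin at the centre of its underside, z up.
- pan: Loose, open, rectangular steel tray with a rolled rim, 140 mm (its x) by 180 mm (its y) over the rim, 25 mm high, walls and flat floor 3 mm thick (inside 130 x 170 mm), 0.4 kg. Origin at the centre of its underside on the desk; the inner floor is 3 mm above that.
- amber_bottle: Bystander: brown oil bottle with a white cap, 41 mm across, 82 mm high, standing. Origin at the centre of its underside.
- slide_stack: Bystander: banded stack of glass slides, 29 x 78 x 21 mm. Origin at the centre of its underside.
- tweezers: Bystander: steel tweezers lying flat, 12 x 120 x 8 mm. Origin at the centre of their underside.
- pipette: Bystander: grey pipette with a blue button lying flat, 118 x 208 x 25 mm over all. Origin at the centre of its underside.

How it is judged:
On the way, in this order (a step that is already met when the one before it is completed fails the run):
1. the lever is pressed down and the ejector holds the block up, its top at least 10 mm above the mould's rim, without the fingers touching it (value of joint lever above 0.26 rad and z of block in the frame of mould_mouth above -0.012 m and horizontal distance between block and mould_mouth below 0.006 m and contact force between the fingers and block below 0.2 N), for 0.2 s.
2. the block is held between the fingers, clear above the mould (height (world z) of block above 0.088 m and contact force between the fingers and block above 0.3 N), for 0.1 s.
3. the block, still held, is lowered into the tray to within 15 mm of its floor (set down, not dropped) (z of block in the frame of pan below 0.018 m and horizontal distance between block and pan below 0.1 m and contact force between the fingers and block above 0.3 N), for 0.05 s.
At the end, for the whole second after the job is handed in: Both blocks stand flat on the tray's floor, bone face up (tilt under 0.15 rad), wholly inside its walls and at least 1 mm apart, at rest and released; the tray lies flat (x of block in the frame of pan between -0.052 and 0.052 m and y of block in the frame of pan between -0.072 and 0.072 m and z of each of block, done_block in the frame of pan below 0.007 m and angle between each of block, done_block's own z axis and vertical below 0.15 rad and x of done_block in the frame of pan between -0.052 and 0.052 m and y of done_block in the frame of pan between -0.072 and 0.072 m and horizontal distance between block and done_block above 0.031 m and linear speed of block below 0.01 m/s and angle between pan's own z axis and vertical below 0.05 rad); the robot touches nothing.
It fails at once if a bystander (bottle, slides, tweezers or pipette) is shifted by more than 40 mm (distance of any of amber_bottle, slide_stack, tweezers, pipette from where it was at the start of the episode above 0.04 m).
It also fails if it takes over 51 s, if anything falls off the work surface, if the arm or the gripper's body presses on something with over 40 N, if the wrist force passes 120 N, or if a joint passes its speed limit or range.

## Working session

There is one attempt and no reset: what is moved stays moved. The work goes in short steps, Python scripts to look and compute and a tool call to move; the robot and the scene stay as the last step left them, time stands still between calls to the robot, and variables do not carry over. Pictures are saved under pics/ and viewed, and the job is handed in when it is done.

Besides the shell and the picture viewer there is one more tool, called after ">>>" in YAML: its name, and indented under it one key for each argument. step_arm: Moves the arm, as the interface text tells. Its arguments: {"type":"object","properties":{"targets":{"type":"array"},"squeeze":{"type":"number"}},"required":["targets"]}

```bash
ls; mkdir -p pics
cat > h.py <<'E'
from plant import robot
import numpy as np, cv2, json
def snap(n,tag):
    c=robot.read_camera(n); cv2.imwrite(f'pics/{tag}.png',c['frame']); np.save(f'{tag}.npy',c,allow_pickle=True); return c
def ray(c,u,v):
    K=np.array([[c['fx'],0,c['cx']],[0,c['fy'],c['cy']],[0,0,1.]])
    p=cv2.undistortPoints(np.array([[[u,v]]],float),K,np.array([c['k1'],0,0,0.]))[0,0]
    R=np.array(c['R']);t=np.array(c['t'])
    return -R.T@t, R.T@np.array([p[0],p[1],1])
def onz(c,u,v,z):
    o,d=ray(c,u,v); return o+d*(z-o[2])/d[2]
def proj(c,X):
    p=np.array(c['R'])@X+np.array(c['t']);x,y=p[:2]/p[2];s=1+c['k1']*(x*x+y*y)
    return np.array([c['fx']*x*s+c['cx'],c['fy']*y*s+c['cy']])
def load(tag): return np.load(f'{tag}.npy',allow_pickle=True).item()
E
python3 - <<'E'
from h import *
print(robot.read_state())
for n in ['scene','side','wrist']:
    c=snap(n,n+'0'); print(n,c['fx'],c['k1'],-np.array(c['R']).T@np.array(c['t']))
E
```

```text
pics
{'t': 0.0, 'q': array([-1.21841847e+00,  1.31157769e-01,  1.48928099e+00, -2.13736200e-05,
        1.52299333e+00, -8.53830825e-02]), 'dq': array([ 4.00889431e-04, -7.07030552e-04, -8.02890165e-04, -3.93500019e-04,
        7.28928605e-05, -4.40076835e-04]), 'joint_torque': array([ 1.13531198e-03, -5.59833062e+01, -4.91762745e+01,  7.69486651e-02,
        3.53401469e-02, -1.92144080e-04]), 'tool_pos': array([ 0.25418097, -0.54289752,  0.23158852]), 'orientation': array([-3.06486069e+00, -6.81762161e-01,  4.17574058e-04]), 'force': array([ 0.74824701, -1.00098259,  1.64892677]), 'wrist_torque': array([-0.01026967, -0.01089553,  0.01670835]), 'opening': 0.09287600431699007}
scene 363.61366513704337 0.02379966358070027 [0.210241   0.49662775 0.66102099]
side 449.68513262878685 -0.02723132393763936 [ 0.49924818 -1.15035617  0.90620055]
wrist 275.81890955624164 -0.02861823145223647 [ 0.31705226 -0.51437301  0.38466667]
```

View pics/scene0.png

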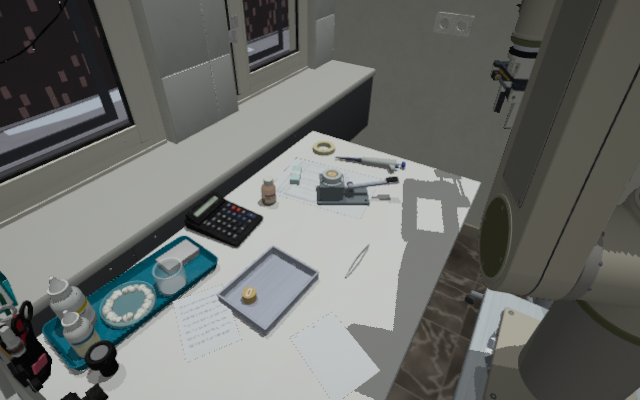

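View pics/side0.png

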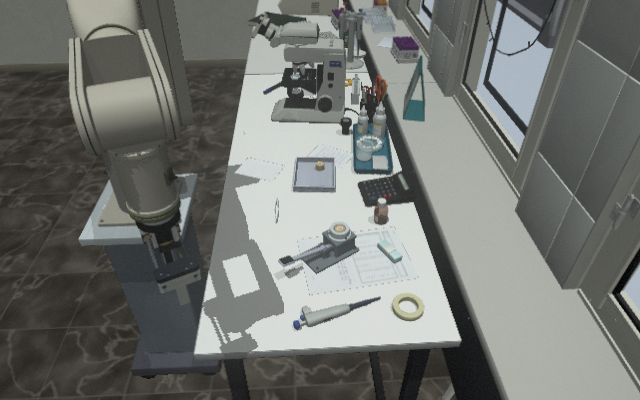

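View pics/wrist0.png

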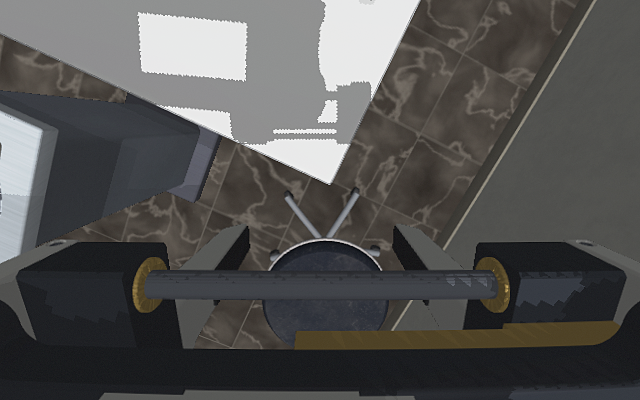

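The scene view has the mould at about (332,177), the lever pad at (392,181) and the tray at (270,287) with the done block at (249,296). In the side view the mould is at (341,230), the pad at (287,261) and the tray at (315,175). I'll enlarge both for accurate pixels.

Run:
```python
from h import *
a=load('scene0')['frame'];b=load('side0')['frame']
A=cv2.resize(a[150:220,280:420],None,fx=5.7,fy=5.7,interpolation=cv2.INTER_CUBIC)
B=cv2.resize(b[205:290,265:405],None,fx=5.7,fy=5.7,interpolation=cv2.INTER_CUBIC)
cv2.imwrite('pics/a1.png',A);cv2.imwrite('pics/b1.png',B)
for n,z in(('scene0',0.07),('side0',0.07)):
    c=load(n)
    P={'scene0':dict(mould=(332,174,.083),pad=(392,181,.065),tray=(270,287,.02),done=(249,293,.025)),'side0':dict(mould=(341,229,.083),pad=(287,261,.065),tray=(315,174,.02),done=(320,164,.025))}[n]
    for k,(u,v,z) in P.items(): print(n,k,onz(c,u,v,z).round(3))
```

```text
scene0 mould [ 0.601 -0.237  0.083]
scene0 pad [ 0.454 -0.321  0.065]
scene0 tray [0.546 0.124 0.02 ]
scene0 done [0.571 0.162 0.025]
side0 mould [ 0.612 -0.25   0.083]
side0 pad [ 0.465 -0.344  0.065]
side0 tray [0.558 0.101 0.02 ]
side0 done [0.578 0.153 0.025]
```

View pics/a1.png

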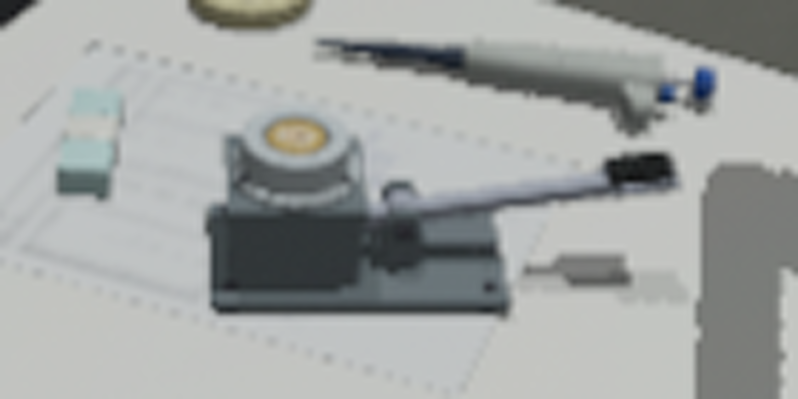

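View pics/b1.png

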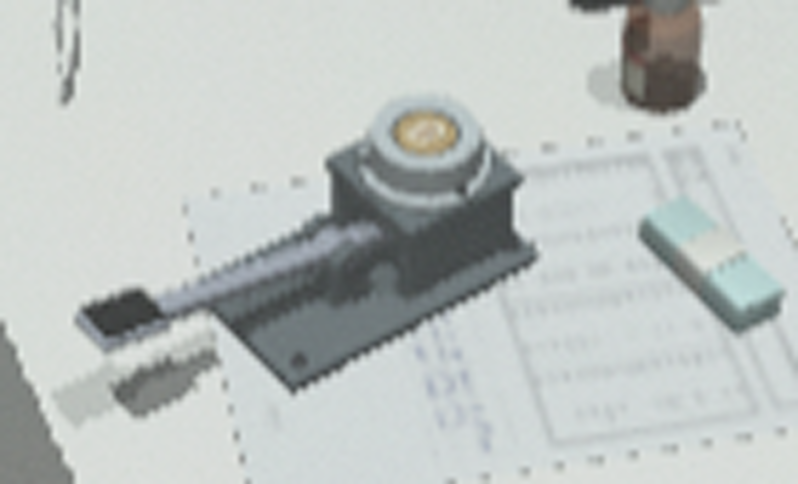

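Run:
```python
from h import *
s,d=load('scene0'),load('side0')
f=lambda x,y,ox,oy:((x+.5)/5.7-.5+ox,(y+.5)/5.7-.5+oy)
def tri(p,q):
    o1,d1=ray(s,*p);o2,d2=ray(d,*q)
    A=np.stack([d1,-d2],1);l=np.linalg.lstsq(A,o2-o1,rcond=None)[0]
    a,b=o1+l[0]*d1,o2+l[1]*d2
    return (a+b)/2,np.linalg.norm(a-b)
# amber mask near mould and done block
def mask(c,r):
    x0,y0,x1,y1=r;h=cv2.cvtColor(c['frame'],cv2.COLOR_BGR2HSV)[y0:y1,x0:x1]
    m=cv2.inRange(h,(10,60,80),(30,255,255));n,l,st,ce=cv2.connectedComponentsWithStats(m)
    return [(ce[i]+[x0,y0],st[i]) for i in range(1,n) if st[i][4]>10]
for nm,c,rs in(('s',s,[(320,165,345,185),(235,280,265,310)]),('d',d,[(325,215,355,240),(305,155,330,175)])):
    for r in rs: print(nm,mask(c,r))
p=f(295,135,280,150);q=f(426,132,265,205)
for n,p,q,z in(('block',f(295,135,280,150),f(426,132,265,205),.082),('pad',f(642,169,280,150),f(122,313,265,205),.065)):
    print(n,p,q,onz(s,*p,z),onz(d,*q,z),tri(p,q))
A=cv2.resize(s['frame'][240:335,210:330],None,fx=6,fy=6,interpolation=cv2.INTER_CUBIC)
B=cv2.resize(d['frame'][145:225,260:350],None,fx=7,fy=7,interpolation=cv2.INTER_CUBIC)
cv2.imwrite('pics/a2.png',A);cv2.imwrite('pics/b2.png',B)
```

```text
s [(array([331.575, 173.5  ]), array([ 7,  6, 10,  6, 40], dtype=int32))]
s [(array([248.95541401, 295.66878981]), array([  7,   7,  14,  17, 157], dtype=int32))]
d [(array([339.26470588, 228.14705882]), array([ 9, 10, 11,  7, 34], dtype=int32))]
d [(array([319.38461538, 164.34615385]), array([11,  7,  8,  7, 26], dtype=int32))]
block (331.3421052631579, 173.2719298245614) (339.32456140350877, 227.74561403508773) [ 0.60482475 -0.24065796  0.082     ] [ 0.60791736 -0.24325808  0.082     ] (array([ 0.60699671, -0.2425426 ,  0.08073194]), np.float64(0.00227068260426024))
pad (392.219298245614, 179.23684210526315) (285.99122807017545, 259.5) [ 0.4571953  -0.32935295  0.065     ] [ 0.46196146 -0.33851594  0.065     ] (array([ 0.46038239, -0.33503387,  0.06090517]), np.float64(0.0028945910746121864))
```

View pics/a2.png

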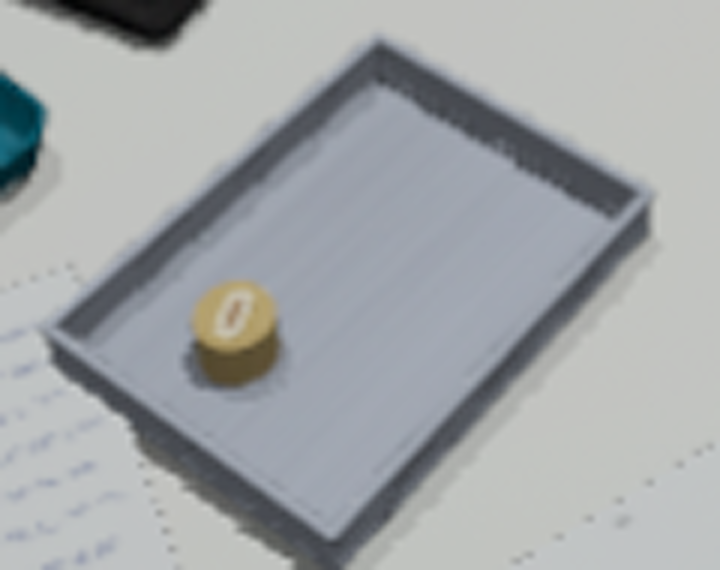

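View pics/b2.png

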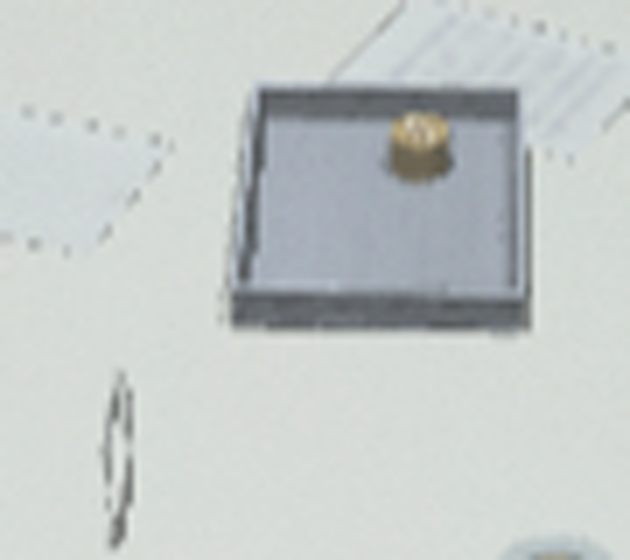

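Both methods put the block at about (0.606, -0.242), the pad at about (0.460, -0.335) and the stand's x axis at about 32.5° in the world. They agree with the 175 mm geometry. Next I'll move over the pad and look with the wrist camera.

>>> step_arm:
  targets:
    - {"tx":15,"ty":-5,"grip":0}
    - {"tx":30,"ty":-10}
    - {"tx":32,"ty":-12}
    - {"tx":32,"ty":-12}
    - {"tx":32,"ty":-12}
    - {"tx":32,"ty":-12}
    - {"tx":32,"ty":-12}
    - {"tx":30,"ty":-12}
    - {"tx":25,"ty":-10}
    - {"tx":15,"ty":-4,"az":-0.13}

```text
schema error: expected keys tx, ty, tz, ax, ay, az, grip
```

Run:
```python
from h import *
c=snap('wrist','w1'); s=robot.read_state(); print(s['t'],s['tool_pos'],s['orientation'],s['force'],s['opening'],cv2.Rodrigues(s['orientation'])[0].round(4))
for n,X in dict(block=(.606,-.242,.082),pad=(.460,-.335,.065)).items(): print(n,proj(c,np.array(X)))
```

```text
0.2 [ 0.25428869 -0.54308515  0.23200688] [-3.06550978e+00 -6.81993854e-01  1.96351501e-04] [ 0.19696    -0.40361177 -0.2102762 ] 0.09309159964737997 [[ 9.057e-01  4.240e-01 -4.000e-04]
 [ 4.240e-01 -9.057e-01  1.100e-03]
 [ 1.000e-04 -1.100e-03 -1.000e+00]]
block [ 174.35003188 -323.04329543]
pad [216.20193538 -90.36674732]
```

View pics/w1.png

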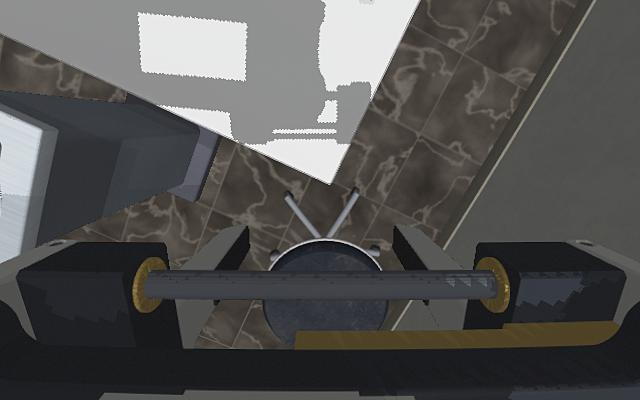

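The call was refused because every row needs all seven keys. The picture is unchanged: desk edge and floor below the gripper.

>>> step_arm:
  targets:
    - {"tx":15,"ty":-5,"tz":0,"ax":0,"ay":0,"az":0,"grip":0}
    - {"tx":30,"ty":-10,"tz":0,"ax":0,"ay":0,"az":0,"grip":0}
    - {"tx":32,"ty":-12,"tz":0,"ax":0,"ay":0,"az":0,"grip":0}
    - {"tx":32,"ty":-12,"tz":0,"ax":0,"ay":0,"az":0,"grip":0}
    - {"tx":32,"ty":-12,"tz":0,"ax":0,"ay":0,"az":0,"grip":0}
    - {"tx":32,"ty":-12,"tz":0,"ax":0,"ay":0,"az":0,"grip":0}
    - {"tx":32,"ty":-12,"tz":0,"ax":0,"ay":0,"az":0,"grip":0}
    - {"tx":30,"ty":-12,"tz":0,"ax":0,"ay":0,"az":0,"grip":0}
    - {"tx":25,"ty":-10,"tz":0,"ax":0,"ay":0,"az":0,"grip":0}
    - {"tx":15,"ty":-4,"tz":0,"ax":0,"ay":0,"az":-0.13,"grip":0}
    - {"tx":0,"ty":0,"tz":0,"ax":0,"ay":0,"az":0,"grip":0}

```text
t: 1.3
tool_pos: [0.4623, -0.3328, 0.2326]
orientation: [-3.013, -0.889, -0.001]
force: [0.3, -0.1, -0.3]
opening: 0.0927
```

Run:
```python
from h import *
c=snap('wrist','w1'); s=robot.read_state(); print(s['t'],s['tool_pos'],s['orientation'],s['force'],s['opening'],cv2.Rodrigues(s['orientation'])[0].round(4))
for n,X in dict(block=(.606,-.242,.082),pad=(.460,-.335,.065)).items(): print(n,proj(c,np.array(X)))
```

```text
1.35 [ 0.46135579 -0.33392499  0.23256653] [-3.01533794e+00 -8.80888669e-01  1.29442623e-04] [-0.5109485  -0.14154752  0.01616423] 0.0929043731576435 [[ 8.427e-01  5.383e-01 -1.000e-04]
 [ 5.383e-01 -8.427e-01  2.000e-04]
 [-0.000e+00 -2.000e-04 -1.000e+00]]
block [322.12115608  20.3201902 ]
pad [321.14054629 188.012883  ]
```

View pics/w1.png

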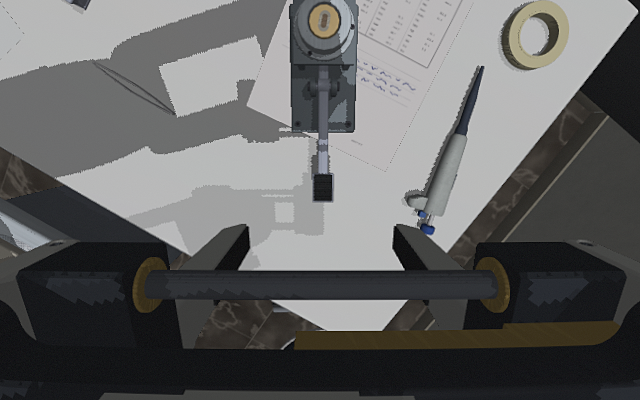

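The wrist view shows the block at about (324,21) and the pad at about (323,187). Both are within 2 px of my prediction, so the positions hold.

Run:
```python
from h import *
c=load('w1');f=c['frame']
h=cv2.cvtColor(f,cv2.COLOR_BGR2HSV)
m=cv2.inRange(h,(10,60,80),(30,255,255))[:60,280:370]
ct=max(cv2.findContours(m,0,2)[0],key=cv2.contourArea);(x,y),r=cv2.minEnclosingCircle(ct);print(x+280,y,r)
b=onz(c,x+280,y,.082);print('block',b)
g=cv2.inRange(f,(0,0,0),(60,60,60))[165:210,305:345]
ct=max(cv2.findContours(g,0,2)[0],key=cv2.contourArea);bb=cv2.boundingRect(ct);print(bb)
p=onz(c,bb[0]+305+bb[2]/2-.5,bb[1]+165+bb[3]/2-.5,.063);print('pad',p, np.hypot(*(b-p)[:2]),np.arctan2(*(b-p)[1::-1]))
s=robot.read_state();R=cv2.Rodrigues(s['orientation'])[0]
for q in(b,p):print(R.T@(q-s['tool_pos']))
# tray
s0,d0=load('scene0'),load('side0')
A=[(378,40),(650,197),(338,540),(47,328)];B=[(518,92),(528,293),(233,290),(255,90)]
for P,Q in zip(A,B):
    print(onz(s0,(P[0]+.5)/6-.5+210,(P[1]+.5)/6-.5+240,.025).round(3),onz(d0,(Q[0]+.5)/7-.5+260,(Q[1]+.5)/7-.5+145,.025).round(3))
print('done',onz(s0,(237.5)/6-.5+210,(315.5)/6-.5+240,.025),onz(d0,420/7-.5+260,131/7-.5+145,.025))
```

```text
323.5 20.5 16.86722755432129
block [ 0.60660105 -0.2432286   0.082     ]
(9, 9, 18, 27)
pad [ 0.46154873 -0.33593923  0.063     ] 0.17214946821070934 0.568712088612732
[0.17123039 0.0017919  0.1505631 ]
[-0.00091874  0.00184092  0.16956613]
[0.611 0.028 0.025] [0.629 0.191 0.025]
[0.477 0.039 0.025] [0.62  0.021 0.025]
[0.49  0.21  0.025] [0.482 0.03  0.025]
[0.625 0.199 0.025] [0.495 0.199 0.025]
done [0.57266736 0.16000071 0.025     ] [0.57667253 0.15820665 0.025     ]
```

>>> step_arm:
  targets:
    - {"tx":-2,"ty":2,"tz":20,"ax":0,"ay":0,"az":0,"grip":255}
    - {"tx":0,"ty":0,"tz":25,"ax":0,"ay":0,"az":0,"grip":255}
    - {"tx":0,"ty":0,"tz":30,"ax":0,"ay":0,"az":0,"grip":255}
    - {"tx":0,"ty":0,"tz":30,"ax":0,"ay":0,"az":0,"grip":255}
    - {"tx":0,"ty":0,"tz":20,"ax":0,"ay":0,"az":0,"grip":255}
    - {"tx":0,"ty":0,"tz":10,"ax":0,"ay":0,"az":0,"grip":255}
    - {"tx":0,"ty":0,"tz":5,"ax":0,"ay":0,"az":0,"grip":255}
    - {"tx":0,"ty":0,"tz":0,"ax":0,"ay":0,"az":0,"grip":255}
    - {"tx":0,"ty":0,"tz":0,"ax":0,"ay":0,"az":0,"grip":255}
  squeeze: 15

```text
t: 2.25
tool_pos: [0.4606, -0.3388, 0.094]
orientation: [3.015, 0.878, 0.002]
force: [0.3, -0.5, -0.2]
opening: 0.0255
```

Run:
```python
from h import *
c=snap('wrist','w2')
```

```text
(no output)
```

View pics/w2.png

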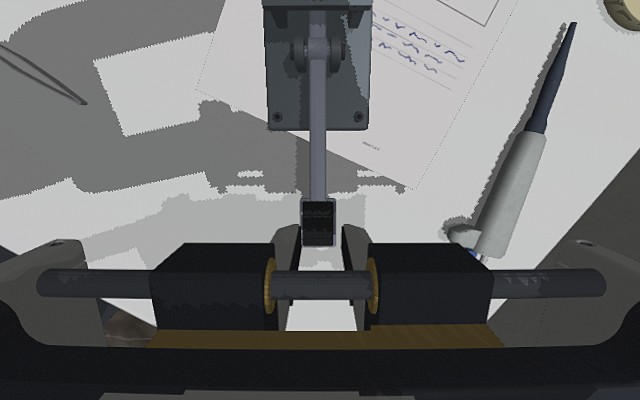

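The fingers are still closing, and the pad at (318,222) is centred between them. I'll finish closing, then press.

>>> step_arm:
  targets:
    - {"tx":0,"ty":0,"tz":0,"ax":0,"ay":0,"az":0,"grip":255}
    - {"tx":0,"ty":0,"tz":0,"ax":0,"ay":0,"az":0,"grip":255}
    - {"tx":0,"ty":0,"tz":0,"ax":0,"ay":0,"az":0,"grip":255}
    - {"tx":0,"ty":0,"tz":0,"ax":0,"ay":0,"az":0,"grip":255}
    - {"tx":0,"ty":0,"tz":6,"ax":0,"ay":0,"az":0,"grip":255}
    - {"tx":0,"ty":0,"tz":6,"ax":0,"ay":0,"az":0,"grip":255}
    - {"tx":0,"ty":0,"tz":4,"ax":0,"ay":0,"az":0,"grip":255}
    - {"tx":0,"ty":0,"tz":4,"ax":0,"ay":0,"az":0,"grip":255}
    - {"tx":0,"ty":0,"tz":4,"ax":0,"ay":0,"az":0,"grip":255}
    - {"tx":0,"ty":0,"tz":4,"ax":0,"ay":0,"az":0,"grip":255}

```text
t: 3.3
tool_pos: [0.4599, -0.3384, 0.0645]
orientation: [3.016, 0.88, -0.0]
force: [-3.0, -2.2, 4.4]
opening: 0.0006
```

Contact, with 4.4 N upward, as expected. I'll keep going down.

>>> step_arm:
  targets:
    - {"tx":0,"ty":0,"tz":4,"ax":0,"ay":0,"az":0,"grip":255}
    - {"tx":-1,"ty":0,"tz":4,"ax":0,"ay":0,"az":0,"grip":255}
    - {"tx":0,"ty":0,"tz":4,"ax":0,"ay":0,"az":0,"grip":255}
    - {"tx":0,"ty":0,"tz":4,"ax":0,"ay":0,"az":0,"grip":255}
    - {"tx":0,"ty":0,"tz":3,"ax":0,"ay":0,"az":0,"grip":255}
    - {"tx":0,"ty":0,"tz":3,"ax":0,"ay":0,"az":0,"grip":255}
    - {"tx":0,"ty":0,"tz":0,"ax":0,"ay":0,"az":0,"grip":255}

```text
t: 4.0
tool_pos: [0.4592, -0.3384, 0.0422]
orientation: [-3.015, -0.88, -0.0]
force: [0.1, -0.6, 0.7]
opening: 0.0002
```

>>> step_arm:
  targets:
    - {"tx":0,"ty":0,"tz":2,"ax":0,"ay":0,"az":0,"grip":255}
    - {"tx":0,"ty":0,"tz":2,"ax":0,"ay":0,"az":0,"grip":255}
    - {"tx":0,"ty":0,"tz":0,"ax":0,"ay":0,"az":0,"grip":255}

```text
t: 4.3
tool_pos: [0.4595, -0.3385, 0.0399]
orientation: [-3.016, -0.88, -0.001]
force: [-2.8, 5.3, 15.4]
opening: 0.0008
```

Run:
```python
from h import *
for n in('scene','side'):
    c=snap(n,n+'3'); print(robot.read_state()['force'])
    x,y=(280,150) if n=='scene' else (265,205)
    cv2.imwrite(f'pics/{n}3c.png',cv2.resize(c['frame'][y:y+85,x:x+140],None,fx=5.7,fy=5.7,interpolation=cv2.INTER_CUBIC))
```

```text
[-2.73628472  5.08033599 16.23175475]
[-2.55824288  5.84879563 14.75633155]
```

View pics/scene3c.png

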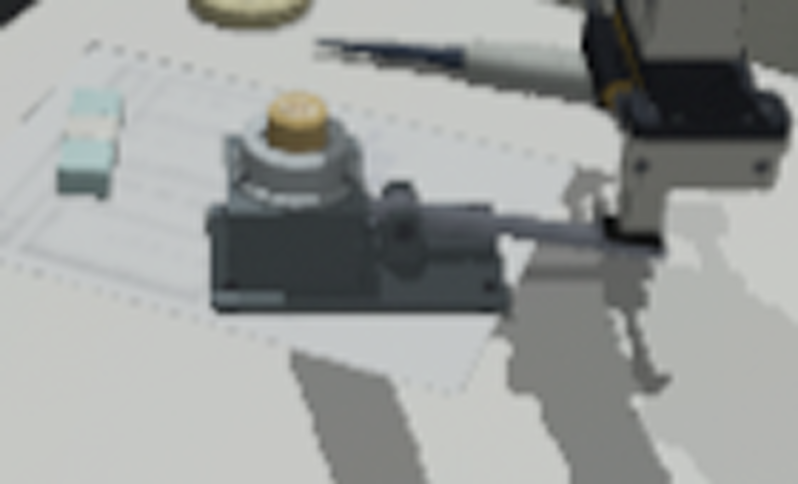

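View pics/side3c.png

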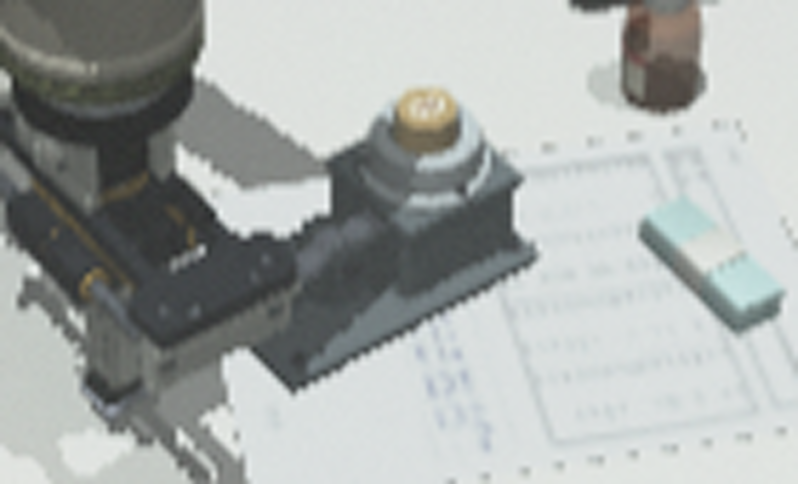

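The force rose to 15 N at the stop, and both views show the block standing out of the mould. Next I'll retreat up, move over the mould and open.

>>> step_arm:
  targets:
    - {"tx":0,"ty":0,"tz":-15,"ax":0,"ay":0,"az":0,"grip":255}
    - {"tx":0,"ty":0,"tz":-35,"ax":0,"ay":0,"az":0,"grip":255}
    - {"tx":0,"ty":0,"tz":-40,"ax":0,"ay":0,"az":0,"grip":0}
    - {"tx":0,"ty":0,"tz":-40,"ax":0,"ay":0,"az":0,"grip":0}
    - {"tx":15,"ty":0,"tz":-15,"ax":0,"ay":0,"az":0,"grip":0}
    - {"tx":30,"ty":0,"tz":0,"ax":0,"ay":0,"az":0,"grip":0}
    - {"tx":35,"ty":0,"tz":0,"ax":0,"ay":0,"az":0,"grip":0}
    - {"tx":35,"ty":0,"tz":0,"ax":0,"ay":0,"az":0,"grip":0}
    - {"tx":15,"ty":0,"tz":0,"ax":0,"ay":0,"az":0,"grip":0}
    - {"tx":0,"ty":0,"tz":0,"ax":0,"ay":0,"az":0,"grip":0}
    - {"tx":0,"ty":0,"tz":0,"ax":0,"ay":0,"az":0,"grip":0}

```text
t: 5.5
tool_pos: [0.5679, -0.2691, 0.1832]
orientation: [-3.015, -0.88, 0.002]
force: [-1.6, -0.4, 0.2]
opening: 0.0682
```

Run:
```python
from h import *
c=snap('wrist','w4')
s=robot.read_state();R=cv2.Rodrigues(s['orientation'])[0];print(s['tool_pos'],R.round(3))
h=cv2.cvtColor(c['frame'],cv2.COLOR_BGR2HSV)
m=cv2.inRange(h,(10,60,80),(30,255,255));n,l,st,ce=cv2.connectedComponentsWithStats(m)
for i in range(1,n):
    if st[i][4]>60: print(ce[i],st[i])
print(proj(c,np.array([.6066,-.2432,.098])),proj(c,np.array([.6066,-.2432,.083])))
```

```text
[ 0.56767927 -0.26946367  0.18335834] [[ 0.843  0.537 -0.001]
 [ 0.537 -0.843 -0.   ]
 [-0.001 -0.001 -1.   ]]
[319.43328551 152.28120516] [302 136  36  34 697]
[319.40277778 152.75      ] [316 146   7  14  72]
[184.22058824 280.29411765] [182 269   7  23  68]
[319.34248263 152.33698143] [319.44230325 150.75707845]
```

View pics/w4.png

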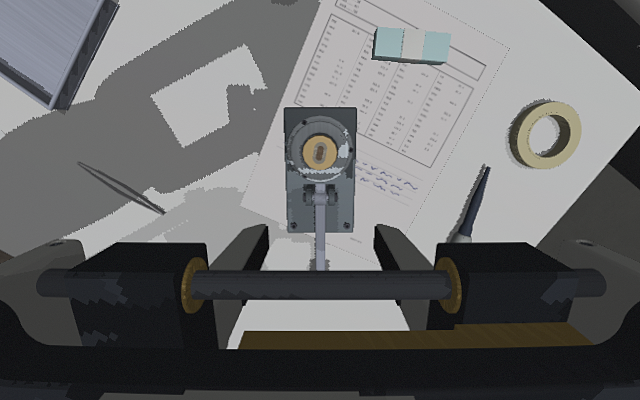

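The block centre at (319,152) matches my estimate exactly, with 47 mm left in tool x. I'll go in and down to about 2 mm above the rim.

>>> step_arm:
  targets:
    - {"tx":15,"ty":-1,"tz":0,"ax":0,"ay":0,"az":0,"grip":60}
    - {"tx":20,"ty":0,"tz":0,"ax":0,"ay":0,"az":0,"grip":60}
    - {"tx":12,"ty":0,"tz":10,"ax":0,"ay":0,"az":0,"grip":60}
    - {"tx":0,"ty":0,"tz":20,"ax":0,"ay":0,"az":0,"grip":60}
    - {"tx":0,"ty":0,"tz":25,"ax":0,"ay":0,"az":0,"grip":60}
    - {"tx":0,"ty":0,"tz":18,"ax":0,"ay":0,"az":0,"grip":60}
    - {"tx":0,"ty":0,"tz":8,"ax":0,"ay":0,"az":0,"grip":60}
    - {"tx":0,"ty":0,"tz":2,"ax":0,"ay":0,"az":0,"grip":60}
    - {"tx":0,"ty":0,"tz":0,"ax":0,"ay":0,"az":0,"grip":60}

```text
t: 6.45
tool_pos: [0.608, -0.2428, 0.1009]
orientation: [3.016, 0.88, 0.0]
force: [0.5, 0.9, 0.7]
opening: 0.0711
```

Run:
```python
from h import *
c=snap('wrist','w5')
s=robot.read_state();R=cv2.Rodrigues(s['orientation'])[0];print(s['tool_pos'],s['force'],s['opening'],R.T@(np.array([.6066,-.2432,.098])-s['tool_pos']))
```

```text
[ 0.6084637  -0.24292791  0.10165956] [ 0.08132341  1.2555531  -0.07214776] 0.07111685427446089 [-0.00172042 -0.00077714  0.00365732]
```

View pics/w5.png

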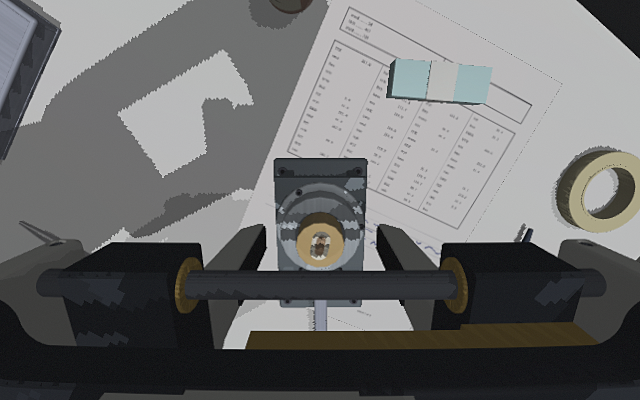

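The block is centred between the fingers at (320,243). I'll nudge, close, then lift.

>>> step_arm:
  targets:
    - {"tx":-1,"ty":0,"tz":1,"ax":0,"ay":0,"az":0,"grip":60}
    - {"tx":0,"ty":0,"tz":0,"ax":0,"ay":0,"az":0,"grip":255}
    - {"tx":0,"ty":0,"tz":0,"ax":0,"ay":0,"az":0,"grip":255}
    - {"tx":0,"ty":0,"tz":0,"ax":0,"ay":0,"az":0,"grip":255}
    - {"tx":0,"ty":0,"tz":0,"ax":0,"ay":0,"az":0,"grip":255}
    - {"tx":0,"ty":0,"tz":0,"ax":0,"ay":0,"az":0,"grip":255}
    - {"tx":0,"ty":0,"tz":0,"ax":0,"ay":0,"az":0,"grip":255}
    - {"tx":0,"ty":0,"tz":0,"ax":0,"ay":0,"az":0,"grip":255}
    - {"tx":0,"ty":0,"tz":0,"ax":0,"ay":0,"az":0,"grip":255}
    - {"tx":0,"ty":0,"tz":0,"ax":0,"ay":0,"az":0,"grip":255}
  squeeze: 12

```text
t: 7.5
tool_pos: [0.607, -0.2432, 0.0996]
orientation: [-3.016, -0.88, 0.0]
force: [0.3, 0.8, -0.2]
opening: 0.0286
```

>>> step_arm:
  targets:
    - {"tx":0,"ty":0,"tz":-3,"ax":0,"ay":0,"az":0,"grip":255}
    - {"tx":0,"ty":0,"tz":-6,"ax":0,"ay":0,"az":0,"grip":255}
    - {"tx":0,"ty":0,"tz":-10,"ax":0,"ay":0,"az":0,"grip":255}
    - {"tx":0,"ty":0,"tz":-15,"ax":0,"ay":0,"az":0,"grip":255}
    - {"tx":0,"ty":0,"tz":-18,"ax":0,"ay":0,"az":0,"grip":255}
    - {"tx":0,"ty":0,"tz":-18,"ax":0,"ay":0,"az":0,"grip":255}
    - {"tx":0,"ty":0,"tz":0,"ax":0,"ay":0,"az":0,"grip":255}

```text
t: 8.2
tool_pos: [0.6092, -0.2442, 0.1748]
orientation: [3.011, 0.879, 0.008]
force: [-0.1, -0.5, -0.1]
opening: 0.0285
```

Run:
```python
from h import *
c=snap('wrist','w6');d=snap('side','d6')
s=robot.read_state();R=cv2.Rodrigues(s['orientation'])[0];print(s['t'],s['tool_pos'],s['force'],s['opening'])
f=d['frame'][170:270,270:410];f=cv2.resize(f,None,fx=4,fy=4,interpolation=cv2.INTER_CUBIC)
cv2.imwrite('pics/c6.png',np.hstack([c['frame'][200:400,220:420],f[:400][::2,::2],]) if 0 else f)
def go(tgt): return R.T@(np.array(tgt)-s['tool_pos'])
print(go([.550,.075,.16]))
```

```text
8.3 [ 0.60759867 -0.24342667  0.1708195 ] [-0.48531949  0.75748558 -0.45058184] 0.028470536402367793
[ 0.12268799 -0.29944874  0.01040781]
```

View pics/w6.png

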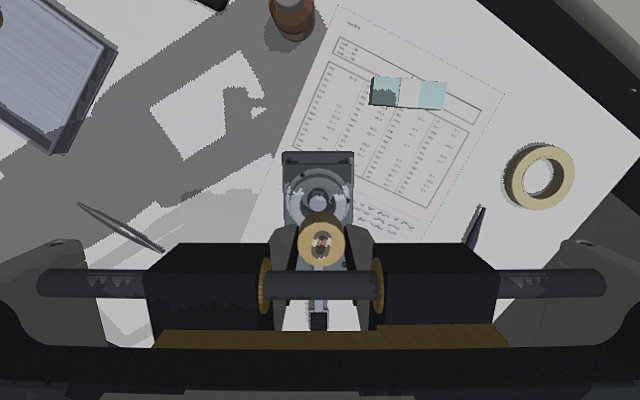

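View pics/c6.png

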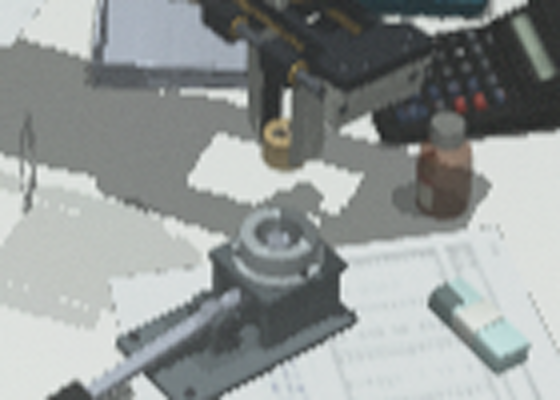

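The block is held level between the fingers at (320,243) and the mould is empty. Next I'll carry it to the tray.

>>> step_arm:
  targets:
    - {"tx":5,"ty":-12,"tz":0,"ax":0,"ay":0,"az":0,"grip":255}
    - {"tx":10,"ty":-25,"tz":0,"ax":0,"ay":0,"az":0,"grip":255}
    - {"tx":14,"ty":-34,"tz":0,"ax":0,"ay":0,"az":0,"grip":255}
    - {"tx":14,"ty":-34,"tz":0,"ax":0,"ay":0,"az":0,"grip":255}
    - {"tx":14,"ty":-34,"tz":0,"ax":0,"ay":0,"az":0,"grip":255}
    - {"tx":14,"ty":-34,"tz":0,"ax":0,"ay":0,"az":0,"grip":255}
    - {"tx":14,"ty":-34,"tz":0,"ax":0,"ay":0,"az":0,"grip":255}
    - {"tx":14,"ty":-34,"tz":0,"ax":0,"ay":0,"az":0,"grip":255}
    - {"tx":12,"ty":-29,"tz":0,"ax":0,"ay":0,"az":0,"grip":255}
    - {"tx":8,"ty":-20,"tz":0,"ax":0,"ay":0,"az":0,"grip":255}
    - {"tx":4,"ty":-9,"tz":0,"ax":0,"ay":0,"az":0,"grip":255}
    - {"tx":0,"ty":0,"tz":0,"ax":0,"ay":0,"az":-0.13,"grip":255}
    - {"tx":0,"ty":0,"tz":0,"ax":0,"ay":0,"az":-0.13,"grip":255}
    - {"tx":0,"ty":0,"tz":0,"ax":0,"ay":0,"az":-0.13,"grip":255}
    - {"tx":0,"ty":0,"tz":0,"ax":0,"ay":0,"az":-0.13,"grip":255}
    - {"tx":0,"ty":0,"tz":0,"ax":0,"ay":0,"az":-0.13,"grip":255}
    - {"tx":0,"ty":0,"tz":0,"ax":0,"ay":0,"az":-0.13,"grip":255}
    - {"tx":0,"ty":0,"tz":0,"ax":0,"ay":0,"az":-0.13,"grip":255}
    - {"tx":0,"ty":0,"tz":0,"ax":0,"ay":0,"az":0,"grip":255}
    - {"tx":0,"ty":0,"tz":0,"ax":0,"ay":0,"az":0,"grip":255}

```text
t: 10.3
tool_pos: [0.5496, 0.0748, 0.169]
orientation: [-2.326, -2.111, 0.001]
force: [-0.0, -0.1, -0.8]
opening: 0.0284
```

Run:
```python
from h import *
c=snap('wrist','w7')
s=robot.read_state();R=cv2.Rodrigues(s['orientation'])[0];print(s['t'],s['tool_pos'],s['q'],s['opening'],R.round(3))
print(R.T@(np.array([.550,.075,.0275])-s['tool_pos']))
print(proj(c,np.array([.5745,.159,.025])),proj(c,np.array([.627,.195,.025])),proj(c,np.array([.615,.025,.025])))
```

```text
10.35 [0.54964304 0.07488657 0.16919577] [ 4.30069181e-02  4.75866745e-02  1.69282082e+00 -3.86332377e-05
  1.40191179e+00  1.39947364e-01] 0.028204215091113153 [[ 0.097  0.995 -0.001]
 [ 0.995 -0.097 -0.   ]
 [-0.    -0.001 -1.   ]]
[0.00016715 0.0004455  0.14169546]
[337.47127629 108.19014531] [386.88459876  65.49964908] [382.40244232 226.47248696]
```

View pics/w7.png

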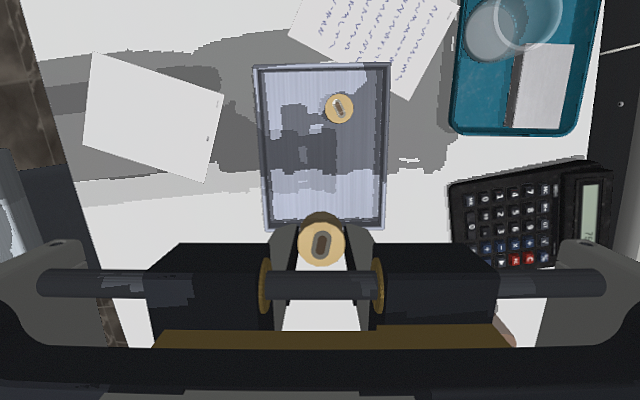

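The tray and done block at (339,107) are where predicted, and the block is still level. I'll lower it.

>>> step_arm:
  targets:
    - {"tx":0,"ty":0,"tz":15,"ax":0,"ay":0,"az":0,"grip":255}
    - {"tx":0,"ty":0,"tz":25,"ax":0,"ay":0,"az":0,"grip":255}
    - {"tx":0,"ty":0,"tz":30,"ax":0,"ay":0,"az":0,"grip":255}
    - {"tx":0,"ty":0,"tz":25,"ax":0,"ay":0,"az":0,"grip":255}
    - {"tx":0,"ty":0,"tz":20,"ax":0,"ay":0,"az":0,"grip":255}
    - {"tx":0,"ty":0,"tz":12,"ax":0,"ay":0,"az":0,"grip":255}
    - {"tx":0,"ty":0,"tz":6,"ax":0,"ay":0,"az":0,"grip":255}
    - {"tx":0,"ty":0,"tz":4,"ax":0,"ay":0,"az":0,"grip":255}
    - {"tx":0,"ty":0,"tz":0,"ax":0,"ay":0,"az":0,"grip":255}
    - {"tx":0,"ty":0,"tz":0,"ax":0,"ay":0,"az":0,"grip":255}

```text
t: 11.35
tool_pos: [0.5507, 0.0751, 0.0336]
orientation: [2.322, 2.115, 0.002]
force: [0.2, 0.8, -0.5]
opening: 0.0285
```

>>> step_arm:
  targets:
    - {"tx":0,"ty":0,"tz":2,"ax":0,"ay":0,"az":0,"grip":255}
    - {"tx":0,"ty":0,"tz":1,"ax":0,"ay":0,"az":0,"grip":255}
    - {"tx":0,"ty":0,"tz":0,"ax":0,"ay":0,"az":0,"grip":255}

```text
t: 11.65
tool_pos: [0.55, 0.0751, 0.0298]
orientation: [2.322, 2.116, 0.0]
force: [-0.6, -0.2, 0.1]
opening: 0.0284
```

>>> step_arm:
  targets:
    - {"tx":0,"ty":0,"tz":1,"ax":0,"ay":0,"az":0,"grip":255}
    - {"tx":0,"ty":0,"tz":1,"ax":0,"ay":0,"az":0,"grip":255}
    - {"tx":0,"ty":0,"tz":0,"ax":0,"ay":0,"az":0,"grip":255}

```text
t: 11.95
tool_pos: [0.5498, 0.0751, 0.0274]
orientation: [-2.322, -2.116, 0.0]
force: [-0.2, 1.1, -0.6]
opening: 0.0283
```

>>> step_arm:
  targets:
    - {"tx":0,"ty":0,"tz":1,"ax":0,"ay":0,"az":0,"grip":255}
    - {"tx":0,"ty":0,"tz":0,"ax":0,"ay":0,"az":0,"grip":255}

```text
t: 12.15
tool_pos: [0.5499, 0.0751, 0.0265]
orientation: [-2.322, -2.116, 0.0]
force: [0.4, -0.0, -1.1]
opening: 0.028
```

>>> step_arm:
  targets:
    - {"tx":0,"ty":0,"tz":0.7,"ax":0,"ay":0,"az":0,"grip":255}
    - {"tx":0,"ty":0,"tz":0,"ax":0,"ay":0,"az":0,"grip":255}

```text
t: 12.35
tool_pos: [0.55, 0.0751, 0.0265]
orientation: [-2.322, -2.116, 0.0]
force: [-2.5, -1.0, 5.7]
opening: 0.0282
```

>>> step_arm:
  targets:
    - {"tx":0,"ty":0,"tz":0.7,"ax":0,"ay":0,"az":0,"grip":255}
    - {"tx":0,"ty":0,"tz":0,"ax":0,"ay":0,"az":0,"grip":255}

```text
t: 12.55
tool_pos: [0.55, 0.0751, 0.0264]
orientation: [-2.322, -2.116, 0.0]
force: [-5.9, -0.4, 12.2]
opening: 0.0283
```

Floor contact. I'll ease the preload, open partway and withdraw upward.

>>> step_arm:
  targets:
    - {"tx":0,"ty":0,"tz":-1.2,"ax":0,"ay":0,"az":0,"grip":255}
    - {"tx":0,"ty":0,"tz":0,"ax":0,"ay":0,"az":0,"grip":130}
    - {"tx":0,"ty":0,"tz":0,"ax":0,"ay":0,"az":0,"grip":130}
    - {"tx":0,"ty":0,"tz":0,"ax":0,"ay":0,"az":0,"grip":130}
    - {"tx":0,"ty":0,"tz":0,"ax":0,"ay":0,"az":0,"grip":130}
    - {"tx":0,"ty":0,"tz":0,"ax":0,"ay":0,"az":0,"grip":130}

```text
t: 13.15
tool_pos: [0.5499, 0.0751, 0.0263]
orientation: [-2.322, -2.116, 0.0]
force: [0.8, -0.5, 0.8]
opening: 0.0454
```

>>> step_arm:
  targets:
    - {"tx":0,"ty":0,"tz":-5,"ax":0,"ay":0,"az":0,"grip":130}
    - {"tx":0,"ty":0,"tz":-15,"ax":0,"ay":0,"az":0,"grip":130}
    - {"tx":0,"ty":0,"tz":-30,"ax":0,"ay":0,"az":0,"grip":130}
    - {"tx":0,"ty":0,"tz":-35,"ax":0,"ay":0,"az":0,"grip":130}
    - {"tx":0,"ty":0,"tz":-35,"ax":0,"ay":0,"az":0,"grip":130}
    - {"tx":-20,"ty":0,"tz":-25,"ax":0,"ay":0,"az":0,"grip":130}
    - {"tx":-35,"ty":0,"tz":0,"ax":0,"ay":0,"az":0,"grip":130}
    - {"tx":-25,"ty":0,"tz":0,"ax":0,"ay":0,"az":0,"grip":130}
    - {"tx":0,"ty":0,"tz":0,"ax":0,"ay":0,"az":0,"grip":130}

```text
t: 14.05
tool_pos: [0.5428, -0.0072, 0.1734]
orientation: [2.323, 2.111, 0.001]
force: [0.3, 0.3, 0.2]
opening: 0.0455
```

Run:
```python
from h import *
c=snap('wrist','w8');d=snap('side','d8');print(robot.read_state())
h=cv2.cvtColor(c['frame'],cv2.COLOR_BGR2HSV)
m=cv2.inRange(h,(10,60,80),(30,255,255));n,l,st,ce=cv2.connectedComponentsWithStats(m)
for i in range(1,n):
    if st[i][4]>100: print(ce[i],st[i],onz(c,*ce[i],.025))
```

```text
{'t': 14.15, 'q': array([-1.03534198e-01,  1.07595909e-02,  1.72406534e+00,  4.41981429e-04,
        1.40551233e+00, -9.14273974e-03]), 'dq': array([ 0.02475501,  0.00880769,  0.00295271,  0.00508236, -0.00627026,
        0.00325816]), 'joint_torque': array([-1.14914741e+00, -4.87826586e+01, -4.80574322e+01, -1.11747854e-01,
        2.25952204e-02, -1.36567508e-01]), 'tool_pos': array([ 0.54275502, -0.00476041,  0.17258186]), 'orientation': array([2.32336997e+00, 2.11364511e+00, 1.82406578e-03]), 'force': array([ 0.1713219 ,  0.64098173, -0.32546487]), 'wrist_torque': array([-0.01853682, -0.06289537, -0.02000633]), 'opening': 0.045622521383824007}
[337.53560831  23.01038576] [324   5  30  38 674] [0.57508151 0.15693843 0.025     ]
[319.97204301 112.27311828] [306  98  29  29 465] [0.54975762 0.07473276 0.025     ]
[227.26351351 290.33783784] [225 264   7  49 148] [ 0.41406034 -0.12494944  0.025     ]
[414.63636364 290.46969697] [411 270   7  43 132] [ 0.64674483 -0.14821069  0.025     ]
```

View pics/w8.png

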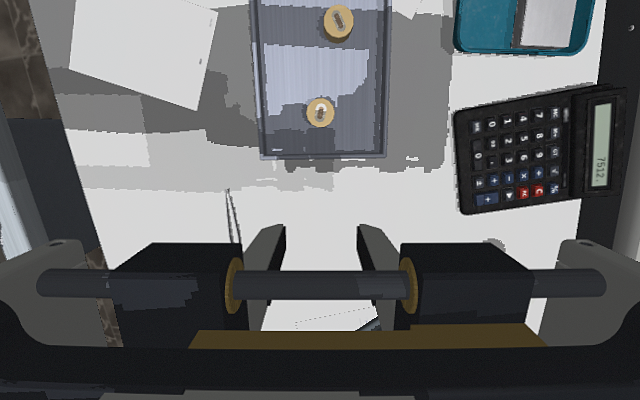

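View pics/d8.png

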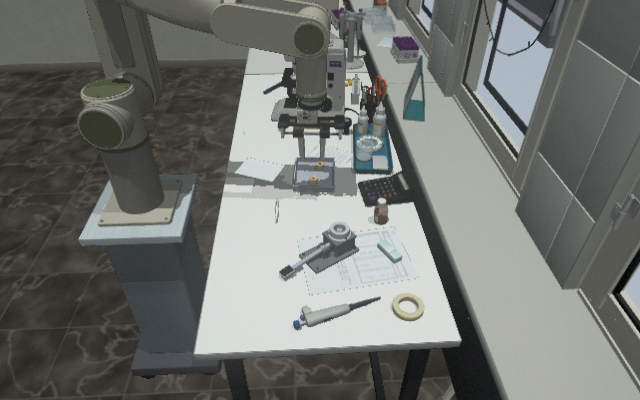

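The wrist view shows the block standing bone-up at (320,112), well inside the tray, and the done block at (338,22), about 86 mm away. In the side view the bystanders are where they were. The gripper is high and clear, so I'm handing in.

```bash
python3 -c "
from plant import robot
print(robot.close_job())"
```

```text
the job is handed in; nothing more can be done
None
```

The job is done and handed in at about 14 s of the 51 s allowed; `close_job()` gives no verdict. I pressed the lever to its stop with closed fingers (about 15 N at the stop), and the ejector raised the block. I gripped it by its sides just above the rim and carried it to the tray. I lowered it until the floor pushed back (up to 12 N), eased off, released it and withdrew upward.

**Last checks:**
- **Blocks:** the placed block stands bone face up at about (0.550, 0.075), and the earlier block is at about (0.575, 0.157). They are about 86 mm apart, both inside the walls.
- **Tray and bystanders:** in the side view the tray lies flat and the bystanders look unmoved; I judged both by eye.
- **Gripper:** it is clear above the desk, with force readings within noise.

No final check failed. My first move call was refused because of missing keys and moved nothing. Single position readings scattered by 1–2 mm (about 4 mm in height just after the lift).

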